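# Feed the red-capped sample rack up the loading ramp

## Robot

A 6-joint arm with a two-finger parallel gripper is mounted at the origin on a cart in front of the work surface, level with it; the furniture and walls round the work are solid. World frame = base frame: x ahead of the robot, y to its left, z up, the work surface at z = 0. Lengths are in mm, angles in rad, forces in N, time in s.
With the tool pointing down it reaches from about 275 to 750 mm from the base axis. Payload 10.2 kg.
Tool frame: the origin (TCP) lies midway between the tips of the shut fingers; the grasp point (between the pads) lies 19 mm behind it; z points along the fingers, y is the direction in which the jaws open and shut (so a half turn about z gives the same grasp; the last joint's range is limited). The gripper opens to 85 mm and grips with 20 to 120 N. Pads are 22 mm wide; open, the fingers measure 114 mm over their backs; the gripper's body (76 mm by 85 mm) begins 54 mm behind the grasp point. The pads swing forward as they close: fully open they stand 13 mm farther back than shut.
Start: joints at [0.931, 0.313, 1.498, -0, 1.331, -0.223], TCP at [212.552, 480.055, 231.294] pointing down, gripper open.
Joint ranges: [-2.94, 2.94], [-0.97, 2.17], [0.19, 2.56], [-1.23, 4.37], [0.02, 3.11], [-2.88, 2.88]. Speed limits (rad/s): [2.39, 2.39, 3.01, 3.14, 3.14, 3.14].

## Interface

Orientations are given as a unit quaternion [w, x, y, z].
In Python, from rig import sense, optics, ctrl gives the robot as it stands.
- The arm moves only by the tool play_rows, never from a script. Its argument "plan" is a list of rows, each a list of 7 numbers: the shift along the world's x, y, z in mm, then the turn, a rotation vector about the world's x, y, z in rad, then the opening, from -1 (shut) to 1 (fully open), so that 0 is half open. A call has 1 to 5 rows; each row shifts and turns the pose as measured when the row begins; what a row does not reach is not made up. A row lasts 1/12 s, in which the tool goes at most 41.7 mm and 7.16 degrees, less where a joint would pass 70% of its speed; a pose out of reach is approached as far as the arm can. A call is refused whole if a number of a shift passes 41.7 or a number of a turn 0.125, either way. A call with a gripper value outside its range is refused whole. The fingers move at their own pace and stop on an object; "grip_force" is the grip in N (left out, the last holds). Time passes only in rows, so rows that do not move let the fingers close. It gives the time, the measured TCP pose, the force and the opening at its end, in the units of the state.
- sense(): the state, without advancing time (a new reading comes with each control period).
- optics.capture(name): name is "side" or "top" or "wrist"; returns a dict with "img" (480x640x3 uint8, blue, green, red), "fx", "fy", "cx", "cy" (pixels), "world_to_cam" (4x4, takes a point from world to camera coordinates). Camera axes: x right, y up, looking along -z (the intrinsics and any distortion apply to the point x, -y, -z); pixel columns grow to the right and rows downward; lengths in mm; the calibration is good to about 2 mm. A picture is of the moment at which its call begins. There is no depth.
- ctrl.finish_job(): hands the job in, once; it reports no verdict.
The state is a dict: "time_s": time; "joints": joint angles; "dq": joint speeds; "tau": joint torques, N m; "eef_pos": TCP position; "ee_rot": TCP orientation; "force": force on the tool from outside, world axes, zero at the start; "wrist_torque": the same for the moment, N m; "grip_width": opening from 0.0 (shut) to 1.0 (fully open).
Only numpy, scipy, OpenCV 4.12 (cv2) and the standard library are available. Lean on these libraries where they do the work, as an engineer would, in place of code of your own. Each camera call takes 0.05 s, during which the arm holds its last target. There are 200 camera calls.

## Task

Push the teal tube rack that holds the red-capped tubes up its lane of the loading ramp until it rests square against the black rubber stop at the top, and leave it there. Push it along the ramp, do not lift it off, and leave the other rack, with the blue-capped tubes, where it is.

Things in the scene. Friction and masses are not known exactly. Their poses are not given: they have to be found in the camera images.
- red_rack_mid (a point): centre (half-way up) of the loose teal rack with three red-capped tubes, 0.3 kg; 132 mm long (x), 68 wide (y), 51 tall (z). +x looks up the ramp; the end to push is the solid -x end plate, 66 mm from this point. The tubes are seated in the +x half and reach 91 mm above the rack's underside; the -x half is empty. It lies low in one of the ramp's two lanes, tilted with it; friction holds it
- blue_rack_mid (a point): the same point of the other, identical loose teal rack, which holds three blue-capped tubes and lies low in the other lane; to be left alone
- ramp: fixed aluminium and grey loading ramp, 252 mm long up the slope, 172 wide. Origin on the bench under its centre; x level, pointing uphill, y across, z up. The surface rises 7 degrees towards +x. Two lanes, 77 mm wide, mid-lines at y = +41 and -41 mm, between guide rails 6 mm thick and 18 mm tall. Its low end is open
- ramp_foot (a point): point on the running surface at its low edge, on the ramp's mid-line (y = 0), 6 mm above the bench; axes as the ramp's
- ramp_stop (a point): where the running surface meets the rubber face of the top stop, at y = 0, 236 mm up the slope from ramp_foot; axes as the ramp's. The stop is square to the surface, 34 mm tall, across both lanes. A rack against it has its centre 66 mm down the slope from it and 25.5 mm off the surface

How it is judged:
By the outcome, as a careful person would: the job done as asked, in the order asked, and still so for the second after the job is handed in, with the robot touching nothing.
It also fails if it takes over 32 s, if anything falls off the work surface, if the arm or the gripper's body presses on something with over 40 N, if the wrist force passes 120 N, or if a joint passes its speed limit or range.

## Working session

There is one attempt and no reset: what is moved stays moved. The work goes in short steps, Python scripts to look and compute and a tool call to move; the robot and the scene stay as the last step left them, time stands still between calls to the robot, and variables do not carry over. Pictures are saved under pics/ and viewed, about 8 in all and at most 12, crops included, and the job is handed in when it is done.

Besides the shell and the picture viewer there is one more tool, called as name([rows], argument=value, ...), one row to a line, values as JSON. play_rows: Moves the arm, as the interface text tells. Its arguments: {"type":"object","properties":{"plan":{"type":"array"},"grip_force":{"type":"number"}},"required":["plan"]}

```bash
mkdir -p pics; cat > h.py <<'E'
import numpy as np, cv2
from rig import sense, optics, ctrl
def snap(n,f):
    c=optics.capture(n); cv2.imwrite(f'pics/{f}.png',c['img'])
    np.savez(f'pics/{f}.npz',**{k:v for k,v in c.items()}); return c
def ray(c,u,v):
    M=np.array(c['world_to_cam']); R=M[:3,:3]; t=M[:3,3]
    d=np.array([(u-c['cx'])/c['fx'],-(v-c['cy'])/c['fy'],-1.])
    return -R.T@t, R.T@d
def atz(c,u,v,z):
    o,d=ray(c,u,v); return o+d*(z-o[2])/d[2]
def proj(c,p):
    M=np.array(c['world_to_cam']); q=M[:3,:3]@np.array(p)+M[:3,3]
    return c['cx']+c['fx']*q[0]/-q[2], c['cy']-c['fy']*q[1]/-q[2]
E
python3 - <<'E'
from h import *
for n in ['top','side']:
    c=snap(n,n+'1'); print(c.keys(),c['fx'],np.round(c['world_to_cam'],3).tolist(), [c[k] for k in c if 'dist' in k])
print(sense())
E
```

```text
dict_keys(['img', 'fx', 'fy', 'cx', 'cy', 'world_to_cam']) 511.43446315414144 [[0.017, -1.0, 0.002, 237.092], [0.978, 0.017, 0.206, -544.908], [-0.206, -0.002, 0.978, -814.385], [0.0, 0.0, 0.0, 1.0]] []
dict_keys(['img', 'fx', 'fy', 'cx', 'cy', 'world_to_cam']) 601.8030189419961 [[-0.984, -0.178, 0.026, 569.806], [0.116, -0.519, 0.847, 37.801], [-0.138, 0.836, 0.531, -1033.885], [0.0, 0.0, 0.0, 1.0]] []
{'time_s': 0.1, 'joints': array([ 9.30597344e-01,  3.13410280e-01,  1.49837967e+00, -1.46960878e-07,
        1.33096262e+00, -2.23382864e-01]), 'dq': array([-0.00068241, -0.00162005, -0.00167497, -0.00180658,  0.00061528,
        0.00103154]), 'tau': array([ 3.10570511e-03, -4.12895465e+01, -2.60139960e+01, -1.51087256e-04,
        3.07792870e-03,  7.87005047e-05]), 'eef_pos': array([212.41071459, 479.86278959, 230.77700122]), 'ee_rot': array([-2.42645856e-04,  2.06902617e-01,  9.78361370e-01, -5.26756685e-04]), 'force': array([ 0.21727227, -0.45899523, -1.197888  ]), 'wrist_torque': array([-0.00194064,  0.00975057, -0.08127809]), 'grip_width': 0.996918806596934}
```

View pics/top1.png

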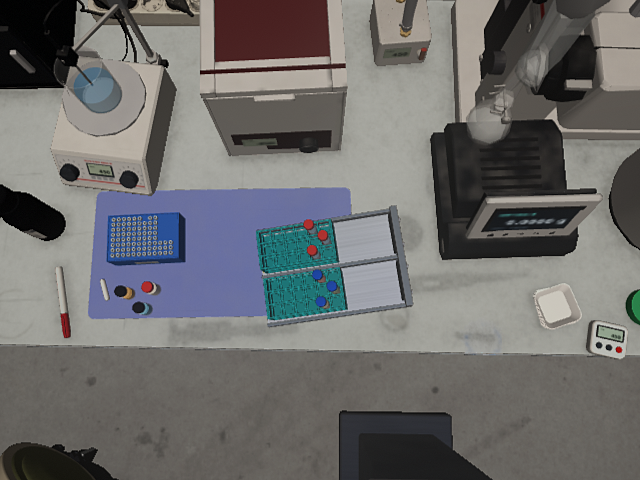

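View pics/side1.png

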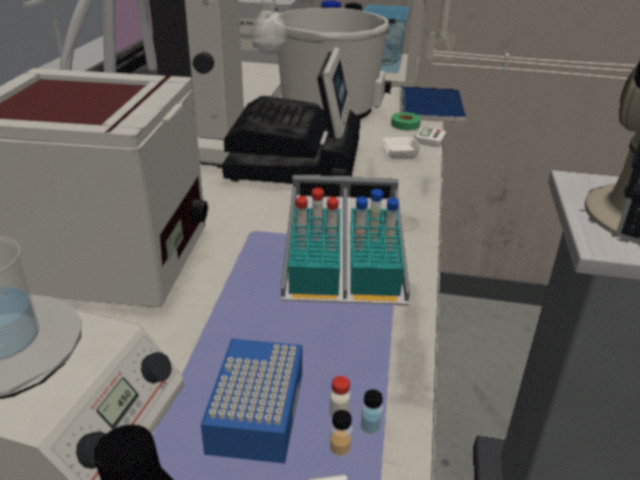

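Top: the ramp spans about (257,230)–(412,325), uphill to the right. The red rack is in the upper (far) lane and the blue rack is nearer the robot. I'll enlarge crops.

```bash
python3 - <<'E'
from h import *
i=cv2.imread('pics/top1.png')[195:335,245:425]
cv2.imwrite('pics/c1.png',cv2.resize(i,None,fx=4.4,fy=4.0,interpolation=cv2.INTER_CUBIC) if 0 else cv2.resize(i,None,fx=4,fy=4,interpolation=cv2.INTER_CUBIC))
i=cv2.imread('pics/side1.png')[165:315,265:425]
cv2.imwrite('pics/c2.png',cv2.resize(i,None,fx=4,fy=4,interpolation=cv2.INTER_CUBIC))
E
```

```text
(no output)
```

View pics/c1.png

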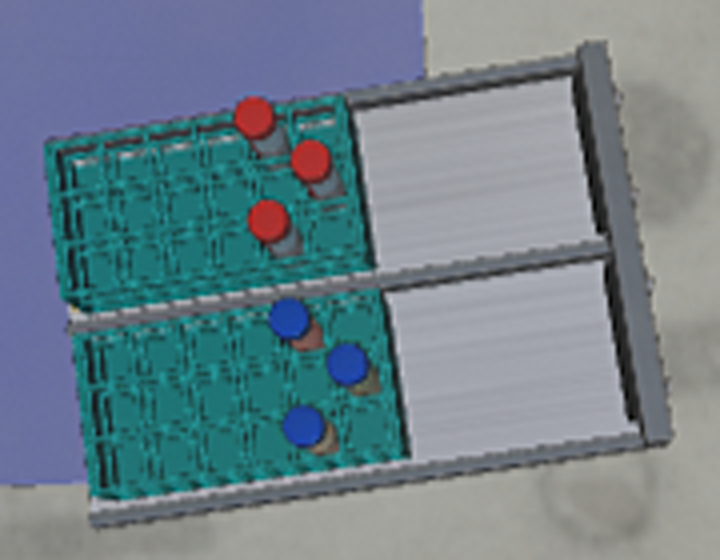

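View pics/c2.png

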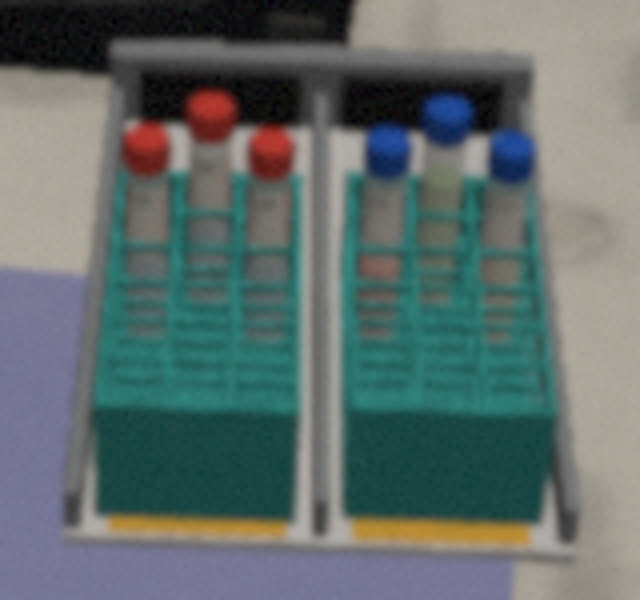

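Crop c1 shows the red rack's top corners at crop (46,143), (345,96), (374,270), (68,304). The stop's top front edge runs (580,55)–(642,445). Crop c2 shows the rack's end plate at (97,408)–(298,408) top and (98,512)–(293,520) bottom, and rail feet at (72,522), (320,532), (568,540). Next I'll fit the ramp and rack poses.

```bash
cat > fit.py <<'E'
from h import *
from scipy.optimize import least_squares
a=np.radians(7); ca,sa=np.cos(a),np.sin(a)
def W(p,s,y,n):  # ramp slope coords -> world; foot X,Y,yaw
    X,Y,th=p[:3]; x=s*ca-n*sa; z=6+s*sa+n*ca
    return [X+x*np.cos(th)-y*np.sin(th), Y+x*np.sin(th)+y*np.cos(th), z]
if __name__=='__main__':
    T,S=[dict(np.load(f'pics/{k}1.npz')) for k in('top','side')]
    t=lambda u,v:(T,u/4+245-.4,v/4+195-.4); s=lambda u,v:(S,u/4+265-.4,v/4+165-.4)
    # (cam,u,v),(s,y,n), rack: None/'r'/'b'  (s,y relative to rack centre)
    L=[(t(46,143),(-66,34,51),3),(t(345,96),(66,34,51),3),(t(374,270),(66,-34,51),3),(t(68,304),(-66,-34,51),3),
     (t(76,328),(-66,34,51),5),(t(385,290),(66,34,51),5),(t(410,460),(66,-34,51),5),(t(95,498),(-66,-34,51),5),
     (t(580,55),(236,86,34),0),(t(642,445),(236,-86,34),0),(t(70,322),(0,0,18),0),(t(91,518),(0,-83,18),0),
     (s(97,408),(-66,34,51),3),(s(298,408),(-66,-34,51),3),(s(98,512),(-66,34,0),3),(s(293,520),(-66,-34,0),3),
     (s(345,408),(-66,34,51),5),(s(553,410),(-66,-34,51),5),(s(346,514),(-66,34,0),5),(s(541,522),(-66,-34,0),5),
     (s(72,522),(0,83,0),0),(s(320,532),(0,0,0),0),(s(568,540),(0,-83,0),0)]
    def res(p):
        r=[]
        for (c,u,v),(q,y,n),k in L:
            if k: q+=p[k]; y+=p[k+1]
            r+=list(np.subtract(proj(c,W(p,q,y,n)),(u,v)))
        return r
    f=least_squares(res,[450,50,-1.5,75,41,75,-41],loss='soft_l1',x_scale=[100,100,.1]+[50]*4)
    p=f.x; print(p.round(3)); R=np.array(res(p)).reshape(-1,2)
    for l,e in zip(L,R): print(l[1:],e.round(1))
    np.save('p.npy',p)
    print('foot',W(p,0,0,0),'lane foot',W(p,0,41,0),'stop',W(p,236,41,0),'end',W(p,p[3]-66,p[4],25),'target end',W(p,236-132,p[4],25))
E
python3 fit.py
```

```text
[486.671 345.833  -1.433  71.202  40.901  75.619 -41.562]
((-66, 34, 51), 3) [ 0.6 -0.1]
((66, 34, 51), 3) [2.1 0.3]
((66, -34, 51), 3) [-0.  -3.8]
((-66, -34, 51), 3) [-1.  -1.3]
((-66, 34, 51), 5) [0.4 0.8]
((66, 34, 51), 5) [ 1.  -0.6]
((66, -34, 51), 5) [ 0.2 -2.1]
((-66, -34, 51), 5) [-0.3 -1.1]
((236, 86, 34), 0) [ 0.7 -1.9]
((236, -86, 34), 0) [0.8 1.2]
((0, 0, 18), 0) [0.4 1.1]
((0, -83, 18), 0) [-0.1 -0.1]
((-66, 34, 51), 3) [-0.4 -1.6]
((-66, -34, 51), 3) [1.6 0.8]
((-66, 34, 0), 3) [-0.1  0.7]
((-66, -34, 0), 3) [1.4 1. ]
((-66, 34, 51), 5) [ 1. -1.]
((-66, -34, 51), 5) [1.3 0.8]
((-66, 34, 0), 5) [-1.2  0.7]
((-66, -34, 0), 5) [0.3 0.9]
((0, 83, 0), 0) [0.  0.6]
((0, 0, 0), 0) [-0.3  0.9]
((0, -83, 0), 0) [-0.5  1.7]
foot [np.float64(486.67066427956075), np.float64(345.83251601801595), np.float64(6.0)] lane foot [np.float64(527.2796454712166), np.float64(351.481466945024), np.float64(6.0)] stop [np.float64(559.553189442079), np.float64(119.47454087406648), np.float64(34.76116504361481)] end [np.float64(527.4729178355494), np.float64(349.3710991682189), np.float64(31.44766459427434)] target end [np.float64(540.9837199061637), np.float64(252.24511697096247), np.float64(43.48806550516839)]
```

Residuals are mostly within about 2 px (≤3 mm), and the rack's end plate sits at the low edge as expected. Next: the pre-push pose. I'll part the fingers across the lane, tilt the tool with the ramp, and keep the tips above the rails.

```bash
cat > rel.py <<'E'
from fit import *
from scipy.spatial.transform import Rotation as Ro
import sys
def go(s,y,n):
    p=np.load('p.npy'); th=p[2]; st=sense()
    pos=np.array(W(p,s,y,n))
    yz=np.array([-np.sin(th),np.cos(th),0]); u=np.array(W(p,1,0,0))-W(p,0,0,0); nn=np.array(W(p,0,0,1))-W(p,0,0,0)
    w,x,yy,z=st['ee_rot']; C=Ro.from_quat([x,yy,z,w])
    best=min((Ro.from_matrix(np.c_[np.cross(k*yz,-nn),k*yz,-nn])*C.inv() for k in(1,-1)),key=lambda r:r.magnitude())
    d=st['eef_pos']-np.array(W(p,0,0,0)); 
    print('t',st['time_s'],'tgt',pos.round(1),'shift',(pos-st['eef_pos']).round(1),'rot',best.as_rotvec().round(3),'u',u.round(3),'now s,y,n',[round(float(d@v),1) for v in(u,yz,nn)],'F',st['force'].round(1),'g',round(st['grip_width'],2))
if __name__=='__main__': go(*map(float,sys.argv[1:]))
E
python3 rel.py -26 41 18
```

```text
t 0.1 tgt [523.4 379.2  20.7] shift [ 311.  -100.6 -210.1] rot [-0.101 -0.078 -1.014] u [ 0.137 -0.983  0.122] now s,y,n [-141.9, -253.2, 243.9] F [ 0.2 -0.5 -1.2] g 1.0
```

play_rows([
  [31,-10,-6,-0.01,-0.008,-0.101,-0.2],
  [31,-10,-6,-0.01,-0.008,-0.101,-0.2],
  [31,-10,-6,-0.01,-0.008,-0.101,-0.2],
  [31,-10,-6,-0.01,-0.008,-0.101,-0.2],
  [31,-10,-6,-0.01,-0.008,-0.101,-0.2],
])

```text
time_s: 0.52
eef_pos: [367.7, 429.1, 200.1]
ee_rot: [0.024, 0.449, 0.893, -0.021]
force: [-0.2, 1.0, -0.2]
grip_width: 0.402
```

play_rows([
  [31,-10,-6,-0.01,-0.008,-0.101,-0.2],
  [31,-10,-6,-0.01,-0.008,-0.101,-0.2],
  [31,-10,-6,-0.01,-0.008,-0.101,-0.2],
  [31,-10,-6,-0.01,-0.008,-0.101,-0.2],
  [31,-10,-6,-0.01,-0.008,-0.101,-0.2],
])

```text
time_s: 0.93
eef_pos: [529.1, 375.0, 166.7]
ee_rot: [0.047, 0.667, 0.742, -0.042]
force: [0.0, 0.3, 0.4]
grip_width: 0.4
```

```bash
python3 rel.py -26 41 18
```

```text
t 0.9333 tgt [523.4 379.2  20.7] shift [  -5.7    4.3 -146. ] rot [0.005 0.001 0.032] u [ 0.137 -0.983  0.122] now s,y,n [-3.2, 46.1, 162.3] F [0.  0.3 0.4] g 0.4
```

play_rows([
  [-3,3,-30,0.005,0.001,0.032,-0.2],
  [-2,1,-30,0,0,0,-0.2],
  [0,0,-30,0,0,0,-0.2],
  [0,0,-25,0,0,0,-0.2],
  [0,0,-10,0,0,0,-0.2],
])

```text
time_s: 1.35
eef_pos: [530.9, 374.4, 35.0]
ee_rot: [0.047, 0.661, 0.748, -0.039]
force: [-0.3, 0.4, -0.9]
grip_width: 0.399
```

```bash
python3 rel.py -26 41 18; python3 - <<'E'
from h import *
c=snap('side','s2'); cv2.imwrite('pics/s2c.png',cv2.resize(c['img'][120:340,230:450],None,fx=2.7,fy=2.7,interpolation=cv2.INTER_CUBIC))
E
```

```text
t 1.35 tgt [523.4 379.2  20.7] shift [ -7.4   4.9 -14.3] rot [-0.     0.004  0.014] u [ 0.137 -0.983  0.122] now s,y,n [-18.5, 47.7, 31.5] F [-0.3  0.4 -0.9] g 0.4
```

View pics/s2c.png

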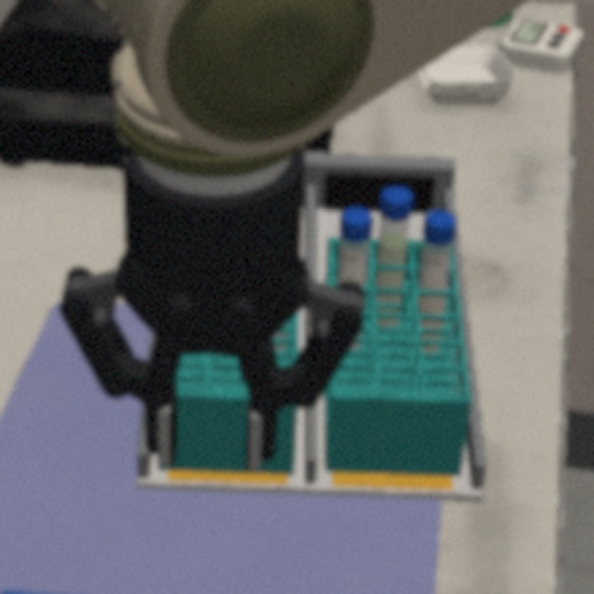

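The side view shows the fingers straddling the red rack's end plate, about 6 mm too far to the left. The gripper's elbows, with the right one at crop (362,300), reach over towards the blue lane, so I'll check their clearance.

```bash
python3 - <<'E'
from fit import *
p=np.load('p.npy'); c=dict(np.load('pics/s2.npz')); o0=np.array(W(p,0,0,0))
B=np.array([np.array(W(p,*e))-o0 for e in np.eye(3)])
for nm,u,v,s in [('tipL',165,470,-18),('tipR',258,468,-18),('elbR',362,300,-18),('elbRlow',345,325,-18),('elbL',63,290,-18),('fingR out',318,385,-18)]:
    o,d=ray(c,230+u/2.7,120+v/2.7); t=(s-B[0]@(o-o0))/(B[0]@d); print(nm,(B@(o+t*d-o0)).round(0))
t=dict(np.load('pics/top1.npz'))
for u,v in [(255,117),(311,160),(268,220),(289,318),(347,363),(303,426)]:
    o,d=ray(t,245+u/4,195+v/4); k=(91-B[2]@(o-o0))/(B[2]@d); print('cap',(B@(o+k*d-o0)).round(0))
E
```

```text
tipL [-18.  70.  21.]
tipR [-18.  25.  26.]
elbR [-18. -18. 131.]
elbRlow [-18. -11. 116.]
elbL [-18. 114. 129.]
fingR out [-18.  -1.  80.]
cap [100.  62.  91.]
cap [120.  41.  91.]
cap [100.  19.  91.]
cap [104. -21.  91.]
cap [124. -42.  91.]
cap [104. -64.  91.]
```

The elbows ride at n ≈ 105–130 mm, above the 91 mm caps, so I'll keep this height, narrow the fingers a little and centre on the lane.

play_rows([
  [-4,-0.5,0,0,0.002,0.007,-0.4],
  [-3,-0.5,0,0,0.002,0.007,-0.4],
  [0,0,0,0,0,0,-0.4],
  [0,0,0,0,0,0,-0.4],
])

```text
time_s: 1.73
eef_pos: [523.8, 374.1, 38.0]
ee_rot: [0.046, 0.654, 0.754, -0.039]
force: [-0.6, -0.4, 0.2]
grip_width: 0.296
```

```bash
python3 rel.py -10 41 31
```

```text
t 1.7333 tgt [525.4 365.1  35.6] shift [ 1.6 -9.  -2.4] rot [-0.001  0.001 -0.003] u [ 0.137 -0.983  0.122] now s,y,n [-18.8, 40.7, 34.5] F [-0.6 -0.4  0.2] g 0.3
```

play_rows([
  [0.8,-5.9,-0.5,0,0,0,-0.4],
  [0.8,-5.9,-0.3,0,0,0,-0.4],
  [0.7,-4.9,0.6,0,0,0,-0.4],
  [0.7,-4.9,0.6,0,0,0,-0.4],
  [0.7,-4.9,0.6,0,0,0,-0.4],
])

```text
time_s: 2.15
eef_pos: [528.8, 347.0, 42.6]
ee_rot: [0.047, 0.654, 0.754, -0.036]
force: [0.2, 2.1, -1.5]
grip_width: 0.301
```

```bash
python3 rel.py 60 41 31
```

```text
t 2.15 tgt [535.  296.2  44.1] shift [  6.1 -50.7   1.5] rot [-0.005  0.007 -0.004] u [ 0.137 -0.983  0.122] now s,y,n [9.1, 41.9, 35.7] F [ 0.2  2.1 -1.5] g 0.3
```

play_rows([
  [1.1,-9,0.0,0,0,0,-0.4],
  [1.1,-9,0.2,0,0,0,-0.4],
  [1.1,-9,0.2,0,0,0,-0.4],
  [1.1,-8,0.2,0,0,0,-0.4],
  [0.5,-4,0.2,0,0,0,-0.4],
])

```text
time_s: 2.57
eef_pos: [535.0, 304.6, 45.2]
ee_rot: [0.047, 0.655, 0.754, -0.034]
force: [-0.2, 3.3, 1.4]
grip_width: 0.298
```

```bash
python3 rel.py 92 41 31; python3 - <<'E'
from h import *
c=snap('top','t3'); cv2.imwrite('pics/t3c.png',cv2.resize(c['img'][185:335,225:425],None,fx=4,fy=4,interpolation=cv2.INTER_CUBIC))
E
```

```text
t 2.5667 tgt [539.3 264.8  48. ] shift [  4.3 -39.8   2.8] rot [-0.009  0.01  -0.003] u [ 0.137 -0.983  0.122] now s,y,n [51.9, 42.2, 33.1] F [-0.2  3.3  1.4] g 0.3
```

View pics/t3c.png

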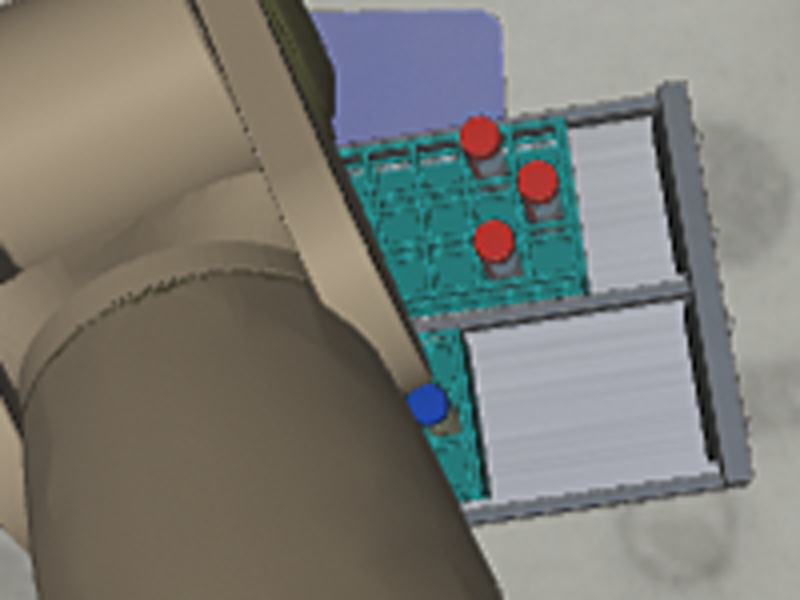

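The rack is moving square. Its front edge is at crop (567,118)–(587,293), which leaves about 44 mm. I'll push 30 mm, then creep.

play_rows([
  [0.9,-7,0.1,-0.003,0.003,0,-0.4],
  [0.9,-7,0.2,-0.003,0.003,0,-0.4],
  [0.9,-7,0.2,0,0,0,-0.4],
  [0.6,-5,0.2,0,0,0,-0.4],
  [0.4,-3,0.2,0,0,0,-0.4],
])

```text
time_s: 3.03
eef_pos: [539.1, 273.6, 46.4]
ee_rot: [0.047, 0.654, 0.754, -0.038]
force: [-0.7, 4.1, 1.9]
grip_width: 0.301
```

play_rows([
  [0.3,-2,0.1,0,0,0,-0.4],
  [0.3,-2,0.1,0,0,0,-0.4],
  [0.3,-2,0.1,0,0,0,-0.4],
])

```text
time_s: 3.28
eef_pos: [539.9, 267.5, 46.8]
ee_rot: [0.046, 0.654, 0.754, -0.037]
force: [-4.9, 19.1, 3.2]
grip_width: 0.299
```

```bash
python3 rel.py 96 41 31
```

```text
t 3.2833 tgt [539.9 260.8  48.5] shift [-0.  -6.7  1.7] rot [-0.004  0.004 -0.003] u [ 0.137 -0.983  0.122] now s,y,n [89.2, 41.9, 30.2] F [-4.9 19.1  3.2] g 0.3
```

The force jumped to 19 N, so it has probably reached the stop. I'll check.

```bash
python3 - <<'E'
from h import *
c=snap('top','t4'); cv2.imwrite('pics/t4c.png',cv2.resize(c['img'][195:295,315:425],None,fx=6,fy=6,interpolation=cv2.INTER_CUBIC)); print(sense()['force'])
E
```

```text
[-0.90625407  7.49881681  2.15460121]
```

View pics/t4c.png

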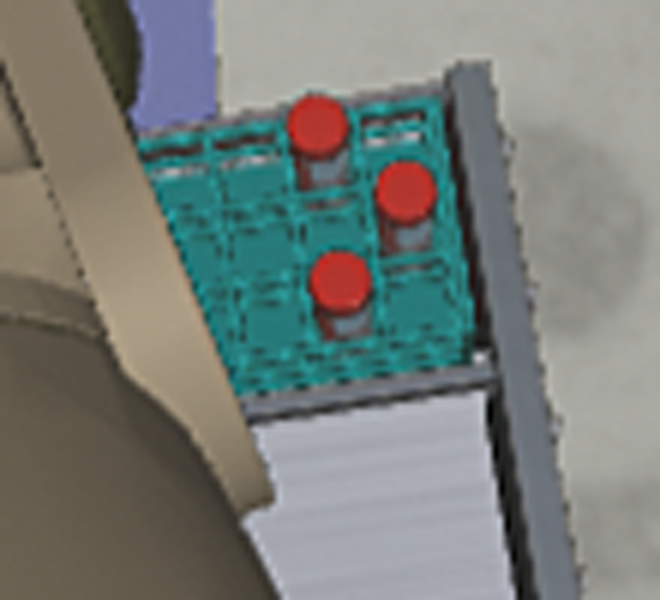

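A thin dark strip remains between the rack front at about (437,100)–(470,350) and the stop edge at about (455,80)–(497,380). It could be the rubber or a small gap, so I'll nudge further and watch force against travel.

play_rows([
  [0.3,-2,0.2,0,0,0,-0.4],
  [0.3,-2,0.2,0,0,0,-0.4],
])

```text
time_s: 3.5
eef_pos: [539.0, 267.4, 46.9]
ee_rot: [0.043, 0.654, 0.754, -0.035]
force: [-3.5, 15.9, 0.6]
grip_width: 0.299
```

play_rows([
  [0.3,-2,0.2,0,0,0,-0.4],
  [0.3,-2,0.2,0,0,0,-0.4],
])

```text
time_s: 3.67
eef_pos: [538.3, 267.3, 46.9]
ee_rot: [0.041, 0.654, 0.755, -0.032]
force: [-1.7, 14.3, -0.2]
grip_width: 0.3
```

```bash
python3 rel.py 96 41 31; python3 - <<'E'
from h import *
c=snap('side','s5'); cv2.imwrite('pics/s5c.png',cv2.resize(c['img'][150:310,265:415],None,fx=3.7,fy=3.7,interpolation=cv2.INTER_CUBIC))
a=cv2.imread('pics/t4.png'); d=snap('top','t5')
E
```

```text
t 3.6667 tgt [539.9 260.8  48.5] shift [ 1.6 -6.4  1.5] rot [-0.018  0.002 -0.006] u [ 0.137 -0.983  0.122] now s,y,n [89.3, 40.3, 30.3] F [-1.7 14.3 -0.2] g 0.3
```

Under 14–16 N there's no further travel (sliding force was about 3 N), so the rack is solid against the stop. I'll back off straight down the lane and inspect.

play_rows([
  [-0.4,3,-0.3,0,0,0,-0.4],
  [-0.7,5,-0.6,0,0,0,-0.4],
  [-1.4,10,-1,0,0,0,-0.4],
  [-2,15,-0.5,0,0,0,-0.4],
  [-2,15,0,0,0,0,-0.4],
])

```text
time_s: 4.18
eef_pos: [531.0, 315.3, 43.0]
ee_rot: [0.041, 0.654, 0.754, -0.035]
force: [0.1, -0.1, -1.3]
grip_width: 0.3
```

play_rows([
  [-2,20,10,0,0,0,-0.4],
  [-2,25,25,0,0,0,-0.4],
  [-2,25,35,0,0,0,-0.4],
  [-2,30,35,0,0,0,-0.4],
  [-10,30,35,0,0,0,-0.4],
])

```text
time_s: 4.6
eef_pos: [508.5, 444.0, 170.7]
ee_rot: [0.039, 0.654, 0.754, -0.044]
force: [0.8, 0.2, -0.5]
grip_width: 0.3
```

play_rows([
  [-40,20,10,0,0,0,-0.4],
  [-40,20,10,0,0,0,-0.4],
  [-40,10,0,0,0,0,-0.4],
  [-40,10,0,0,0,0,-0.4],
  [-30,5,0,0,0,0,-0.4],
])

```text
time_s: 5.02
eef_pos: [324.2, 514.6, 195.6]
ee_rot: [0.04, 0.654, 0.754, -0.036]
force: [-0.3, 0.5, 0.7]
grip_width: 0.301
```

```bash
python3 rel.py 96 41 31; python3 - <<'E'
from h import *
c=snap('top','t6'); d=snap('side','s6')
a=cv2.resize(c['img'][195:335,245:425],(720,560),interpolation=cv2.INTER_CUBIC)
cv2.imwrite('pics/t6c.png',a); cv2.imwrite('pics/s6c.png',cv2.resize(d['img'][165:315,265:425],None,fx=4,fy=4,interpolation=cv2.INTER_CUBIC))
E
```

```text
t 5.0167 tgt [539.9 260.8  48.5] shift [ 215.7 -253.8 -147.1] rot [-0.014 -0.003 -0.004] u [ 0.137 -0.983  0.122] now s,y,n [-165.0, -137.7, 211.2] F [-0.3  0.5  0.7] g 0.3
```

View pics/t6c.png

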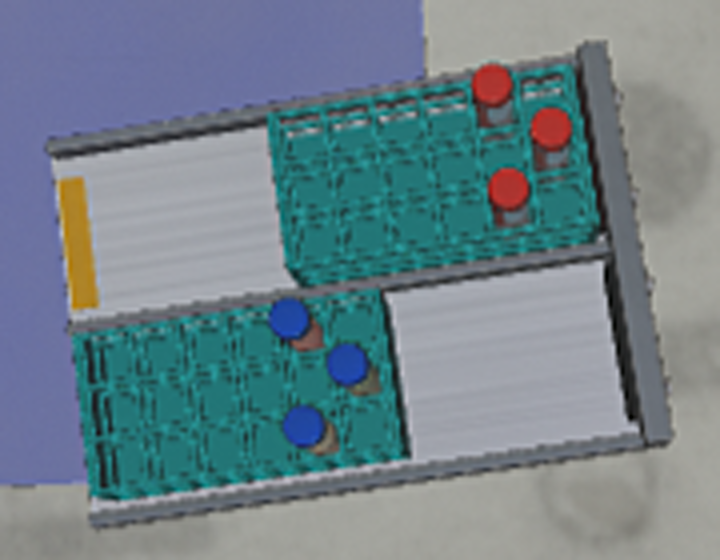

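View pics/s6c.png

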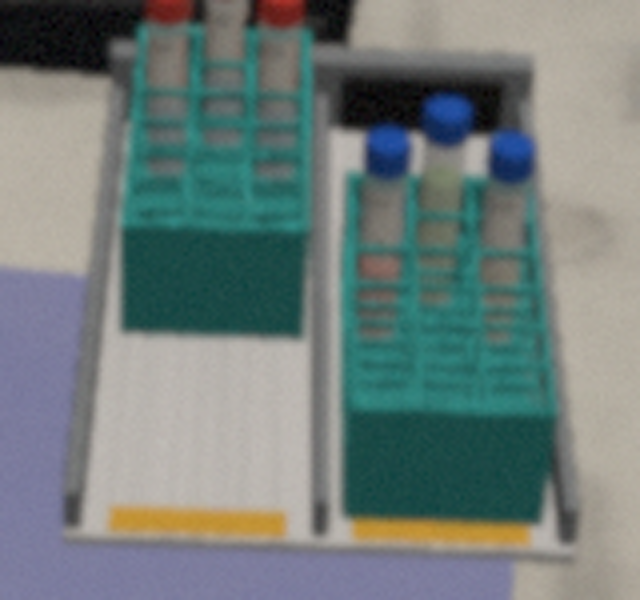

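The top view shows the red rack's front edge at (578,68)–(605,240), against the stop. The blue caps are at the same pixels as at the start. Now a numeric check of gap and squareness, including whether it slid back after I released it.

```bash
python3 - <<'E'
from fit import *
p=np.load('p.npy'); T=dict(np.load('pics/t6.npz')); S=dict(np.load('pics/s6.npz')); o0=np.array(W(p,0,0,0))
B=np.array([np.array(W(p,*e))-o0 for e in np.eye(3)])
def at(c,u,v,n): o,d=ray(c,u,v); k=(n-B[2]@(o-o0))/(B[2]@d); return (B@(o+k*d-o0)).round(1)
for u,v,n in [(578,66,51),(605,240,51),(268,113,51),(293,284,51),(578,48,34),(645,445,34)]: print('top',u,v,at(T,245-.4+u/4,195-.4+v/4,n))
for u,v,n in [(122,330,0),(302,335,0),(122,226,51),(306,228,51),(98,512,0),(293,520,0),(345,514,0),(541,522,0)]: print('side',u,v,at(S,265-.4+u/4,165-.4+v/4,n))
def cents(f,off=0):
    h=cv2.cvtColor(cv2.imread(f)[195:335,245:425],cv2.COLOR_BGR2HSV); out=[]
    for lo,hi in [((0,150,90),(8,255,255)),((110,170,90),(125,255,255))]:
        n,_,st,ce=cv2.connectedComponentsWithStats(cv2.inRange(h,lo,hi)); out.append([c.round(2).tolist() for s,c in zip(st[1:],ce[1:]) if s[4]>30])
    return out
for k in('top1','t4','t5','t6'): print(k,cents(f'pics/{k}.png'))
E
```

```text
top 578 66 [232.  74.  51.]
top 605 240 [232.   -0.4  51. ]
top 268 113 [100.5  73.6  51. ]
top 293 284 [102.2  -0.5  51. ]
top 578 48 [234.   86.1  34. ]
top 645 445 [236.2 -84.   34. ]
side 122 330 [102.9  74.3   0. ]
side 302 335 [104.6   7.8   0. ]
side 122 226 [99.5 73.7 51. ]
side 306 228 [103.    8.3  51. ]
side 98 512 [ 6.5 74.9  0. ]
side 293 520 [ 6.9  8.8 -0. ]
side 345 514 [11.  -8.8  0. ]
side 541 522 [ 11.4 -75.2   0. ]
top1 [[[63.07, 29.11], [77.15, 39.68], [66.51, 54.79]], [[71.79, 79.25], [86.41, 90.79], [75.45, 106.25]]]
t4 [[[122.38, 20.73], [137.15, 31.56], [126.35, 46.7]], []]
t5 [[[122.44, 20.97], [137.35, 31.83], [126.65, 46.83]], []]
t6 [[[122.39, 21.0], [137.35, 31.83], [126.63, 46.81]], [[71.85, 79.25], [86.39, 90.86], [75.45, 106.25]]]
```

The rack sits at the expected 104 mm, ±2, and didn't slide back after release. Squareness is good to about 1° only, because the racks themselves biased the fitted yaw. I'll refit the yaw with ramp points only and compare it with the red cap line.

```bash
python3 - <<'E'
from fit import *
T=dict(np.load('pics/t6.npz')); g=cv2.cvtColor(T['img'],cv2.COLOR_BGR2GRAY)
# subpixel edges: far side of stop (outer) & rack front/rear, mid-rail, by LSD
l=cv2.createLineSegmentDetector(cv2.LSD_REFINE_STD).detect(g[195:335,245:425])[0][:,0]
for x1,y1,x2,y2 in l:
    L=np.hypot(x2-x1,y2-y1)
    if L>24:
        a=np.degrees(np.arctan2(y2-y1,x2-x1))%180; print('h' if a<20 or a>160 else 'v',round(a-90 if 20<a<160 else a-180,2),np.round([x1,y1,x2,y2],1)*4,round(L))
p=np.load('p.npy')
for nm,s in [('caps start',100),('caps end',197)]:
    for th in (p[2],p[2]-.02):
        q=p.copy();q[2]=th; a,b=[np.array(proj(T,W(q,s,y,91))) for y in(62.5,19.5)]; d=b-a; print(nm,th,np.degrees(np.arctan2(d[0],d[1])))
a,b=[np.array(proj(T,W(p,236,y,34))) for y in(86,-86)]; d=b-a; print('stop model',np.degrees(np.arctan2(d[0],d[1])))
a,b=[np.array(proj(T,W(p,s,0,18))) for s in(0,236)]; d=b-a; print('midrail model',np.degrees(np.arctan2(d[1],d[0])))
a,b=[np.array(proj(T,W(p,104,y,51))) for y in(75,7)]; d=b-a; print('rackrear model',np.degrees(np.arctan2(d[0],d[1])))
E
```

```text
v -9.22 [624.  417.2 598.4 258.8] 40
v -8.69 [386.4 296.8 410.8 457.6] 41
h -9.2 [267.6 124.   42.8 160.4] 57
h -8.78 [598.  259.6 387.6 292. ] 53
h -8.09 [247.6 478.8 117.6 497.6] 33
v -7.64 [283.6 263.2 266.  132. ] 33
h -8.33 [662.4 446.4  96.8 529.2] 143
v -9.46 [579.2  53.2 642.4 433.2] 96
h -8.15 [ 76.8 318.4 296.8 287.2] 56
h -8.75 [377.6 469.2 628.  430.8] 63
v -9.68 [595.6 218.  570.8  72. ] 37
h -8.4 [121.2 508.4 377.2 470.4] 65
h -9.35 [ 52.4 148.  267.6 112.8] 54
h -8.91 [376.8 284.  532.8 259.6] 39
v -6.58 [ 81.2 177.6  95.2 297.6] 30
caps start -1.4325773557430537 6.865231117002259
caps start -1.4525773557430537 5.703072734292962
caps end -1.4325773557430537 8.293821963069076
caps end -1.4525773557430537 7.135252441921744
stop model 8.833114252388734
midrail model -7.960248620017306
rackrear model 6.9850050232532555
```

The stop's measured edge is +0.6° from the fitted model, the rack's rear edge +0.65° and the cap line +1.0°. So the rack is square to the stop within about 0.4°. Handing in.

```bash
python3 -c "
from h import *
s=sense();print(s['time_s'],s['force'],np.abs(s['dq']).max());print(ctrl.finish_job())"
```

```text
5.1167 [ 0.22207093 -0.36604351  0.00693065] 0.08253718683778201
the job is handed in; nothing more can be done
None
```

I pushed the red-capped rack up its lane with two parted fingers on its end plate until it reached the rubber stop, then backed off clear. I handed the job in at about 5.1 s.

- **Against the stop:** the push rose from about 3 N while sliding to 14–19 N at the top. It then made no further progress over four more 2 mm nudges.
- **Position:** the end plate measured about 103–105 mm up the slope at its base, against 104 mm expected. Its top edge read lower, at 99.5–103 mm. The rack did not slide back when I released it.
- **Squareness:** the rack's rear edge agrees with the stop's edge to within about 0.1°, and the line of red caps to within about 0.4°.
- **Blue rack:** its caps are at the same pixels as at the start, to within 0.1 px.

**Checks that disagreed:**
- Contact came with the tool at 89 mm, where I had estimated 92–96 mm.
- The front top edge read 232 mm up the slope against 236 mm expected. The stop itself read 234–236 mm, so some of that is calibration error.
- A thin dark strip showed between the rack and the stop in the top view. I took it to be the rubber, because the rack would not move under force, but I did not confirm that separately.

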